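# Put the filling pump into fast drive for the open bottle

## Robot

A 6-joint arm with a two-finger parallel gripper is mounted at the origin on the work surface. World frame = base frame: x ahead of the robot, y to its left, z up, the work surface at z = 0. Lengths are in m, angles in rad, forces in N, time in s.
With the tool pointing down it reaches from about 0.375 to 0.9 m from the base axis. Payload 3.1 kg.
Tool frame: the origin (TCP) lies at the centre of the arm's flange, where the gripper is bolted on; the fingertips stand 182 mm ahead of it and the grasp point (between the pads) lies 164 mm ahead of it; z points along the fingers, y is the direction in which the jaws open and shut (so a half turn about z gives the same grasp; the last joint's range is limited). The gripper opens to 87 mm and grips with 3 to 60 N. Pads are 19 mm wide; open, the fingers measure 117 mm over their backs; the gripper's body (75 mm by 190 mm) begins 51 mm behind the grasp point.
Start: joints at [-1.468, 0.527, 1.433, -0, 1.181, -0.178], TCP at [0.174, -0.6, 0.405] pointing down, gripper open.
Joint ranges: [-3.08, 3.08], [-0.75, 2.2], [0.22, 2.44], [-1.43, 4.57], [0, 2.65], [-2.85, 2.85]. Speed limits (rad/s): [2.79, 2.79, 3.14, 3.14, 3.14, 3.14].

## Interface

Orientations are given as a unit quaternion [x, y, z, w].
In Python, from bench import arm gives the robot as it stands.
- The arm moves only by the tool arm_command, never from a script. Its arguments are lists of equal length, an entry for each row: "translation": the shift along the tool's x, y, z in mm, a list of three; "twist": the turn, a rotation vector about the tool's x, y, z in degrees, a list of three; "jaw": the closure, from 0 (fully open) to 1 (shut). In form: {"translation": [[dx, dy, dz], ...], "twist": [[ax, ay, az], ...], "jaw": [jaw, ...]}. A call has 1 to 8 rows; each row shifts and turns the commanded pose from where the row before left it, along the tool's axes as they then stand; what a row does not reach is not made up. A row lasts 1/10 s, in which the tool goes at most 50 mm and 8.59 degrees, less where a joint would pass 70% of its speed; a pose out of reach is approached as far as the arm can. A call with a gripper value outside its range is refused whole. The fingers move at their own pace and stop on an object; "squeeze" is the grip in N (left out, the last holds). Time passes only in rows, so rows that do not move let the fingers close. It gives the time, the measured TCP pose, the force and the opening at its end, in the units of the state.
- arm.state(): the state, without advancing time (a new reading comes with each control period).
- arm.grab_frame(name): name is "scene" or "top" or "wrist"; returns (picture, depth): 480x640x3 uint8, red, green, blue; 480x640 float32, m along the optical axis (not along the pixel's ray), 0 where there is no reading.
- arm.get_calibration(name): a dict with "fx", "fy", "cx", "cy" (pixels), "k1" (the pictures are not rectified: a ray, as slopes to the right and down, at radius r is drawn at 1 + k1 r^2 times it, then the intrinsics apply), "rvec" (rotation vector, rad) and "tvec" (3), from world to camera coordinates, as OpenCV has them. Camera axes: x right, y down, z forward; pixel columns grow to the right and rows downward; lengths in m; the calibration is good to about 2 mm. A picture is of the moment at which its call begins: read the wrist's pose just before it. get_calibration takes no time and is no camera call; for the wrist camera it gives the pose at the moment of the call.
- arm.job_done(): hands the job in, once; it reports no verdict.
Trained networks look in the newest picture that a camera, given by its name, has taken for a name from the list of things; names that differ only in an ending like _2 or _b are one class to them, and where a whole thing is asked for, a point or a joint stands for the part that bears it (a point fixed in the world has none). Each returns a list of dicts, best first, with "p" (0 to 1); they miss things now and then, are a little off and sometimes report something else, mostly with a low value. They report only what shows in the picture. A call takes as long as a camera call. They do not tell look-alikes from the thing itself.
- arm.find_in(camera, query): "location" ([column, row] in pixels, amid what is visible of it).
- arm.cut_out(camera, query): "mask" (480x640 bool, what is visible of it) and "location" ([column, row] in pixels, amid what is visible of it).
The state is a dict: "time_s": time; "joint_positions": joint angles; "qd": joint speeds; "effort": joint torques, N m; "tool_pos": TCP position; "eef_rot": TCP orientation; "ft_force": force on the tool from outside, world axes, zero at the start; "ft_torque": the same for the moment, N m; "gripper_width": opening from 0.0 (shut) to 1.0 (fully open).
Only numpy, scipy, OpenCV 4.12 (cv2) and the standard library are available. Lean on these libraries where they do the work, as an engineer would, in place of code of your own. Each camera call takes 0.05 s, during which the arm holds its last target. There are 200 camera calls.

## Task

An open bottle waits under one spout of the two-spout filling pump, and a stoppered one stands under the other. Push the pump's selector lever out of its park notch, through the H-gate and fully home into the fast slot on the open bottle's side (the far end of that side's long leg), without putting it into gear on the stoppered bottle's side on the way. Only push the lever, never take its knob between the fingers, and leave the bottles and everything else standing where they are.

Things in the scene. Friction and masses are not known exactly. Their poses are not given: they have to be found in the camera images.
- pump: Filling pump, fixed: white and aluminium casing 240 deep (x) x 200 wide (y) x 115 mm high, motor on the far side. Origin: underside centre, on the bench, under the gate's centre. +x: from the operator's side to the motor ('far'); +y: the pump's left; z up. At each side a ledge 14 mm high and a swan-neck spout, 200 mm high, 113 to 183 mm from the origin.
- gate (a point): Centre of the gate plate's top, 146 mm above the bench; steel plate 100 x 100 mm. Slots 15 mm wide, the lever's stem 11 mm. From above: a left-right cross channel through the centre (neutral); at each end of it a long leg running far (fast slot, two bars) and near (slow slot, one bar); in the middle a park notch running near only (dot). The plate is solid far of the middle.
- fast_left (a point): Where the stem stands, on the plate's top face, when home in the left fast slot: 18 mm far and 24 mm left of the gate's centre.
- fast_right (a point): The same for the right fast slot: 18 mm far and 24 mm right of the gate's centre.
- pivot (a point): Point about which the lever tilts, inside the casing, 83 mm above the bench. The gate stops the stem: pushed far from the park notch it stops in neutral (throw about +0.04); pushed sideways in neutral it stops in line with that side's leg; pushed far in the leg it stops home in the fast slot.
- knob (a point): Centre of the lever's black ball knob, 34 mm in diameter, 150 mm from the pivot: 233 mm above the bench with the lever upright, about 215 mm in the fast slots. In the pump's frame it goes about 44 mm far and 47 mm near of the gate's centre, and 57 mm left or right (up to 60 at the stops). About 3 N at the knob moves it; it stays where it is left.
- cross (a joint): Sideways tilt of the lever, rad: 0 = upright (park notch), + = towards the pump's left, - = right; about 0.38 (0.35 to 0.41) in the left leg, the same negative in the right leg.
- throw (a joint): Fore-and-aft tilt of the lever, rad: 0 = neutral, + = far, - = near. At the ends of the fast slots it is about +0.30, at the end of the park notch about -0.32.
- spout_left (a point): Tip of the left spout, 175 mm left of the pump's origin and 170 mm above the bench.
- spout_right (a point): Tip of the right spout, 175 mm right of the pump's origin and 170 mm above the bench.
- open_bottle: Empty clear glass bottle without stopper, 62 mm in diameter, 128 mm high, neck 33 mm. Origin: centre of its underside. It stands on the ledge under the left or the right spout.
- stoppered_bottle: The same glass bottle closed with a rubber stopper whose 36 mm head stands 12 mm above the mouth (140 mm high in all). Origin: centre of its underside. It stands under the other spout.
- stopper_dish: Bystander: round steel dish of rubber stoppers, 124 mm in diameter, 35 mm high, beside the pump. Origin: centre of its underside.
- measuring_jug: Bystander: steel measuring jug, 90 mm in diameter, 110 mm high, handle reaching 74 mm from its axis, at the pump's other side. Origin: centre of its underside.
Not all that is in view belongs to the job. What is shaped like the stoppered_bottle but purple or red is not meant. Leave any green look-alike of the open_bottle alone.

How it is judged:
By the outcome, as a careful person would: the job done as asked, in the order asked, and still so for the second after the job is handed in, with the robot touching nothing.
It also fails if it takes over 54 s, if anything falls off the work surface, if the arm or the gripper's body presses on something with over 40 N, if the wrist force passes 120 N, or if a joint passes its speed limit or range.

## Working session

There is one attempt and no reset: what is moved stays moved. The work goes in short steps, Python scripts to look and compute and a tool call to move; the robot and the scene stay as the last step left them, time stands still between calls to the robot, and variables do not carry over. Pictures are saved under pics/ and viewed, about 8 in all and at most 12, crops included, and the job is handed in when it is done.

Besides the shell and the picture viewer there is one more tool, called after "Emit:" in YAML: its name, and indented under it one key for each argument. arm_command: Moves the arm, as the interface text tells. Its arguments: {"type":"object","properties":{"translation":{"type":"array","items":{"type":"array","items":{"type":"number"}}},"twist":{"type":"array","items":{"type":"array","items":{"type":"number"}}},"jaw":{"type":"array","items":{"type":"number"}},"squeeze":{"type":"number"}},"required":["translation","twist","jaw"]}

```bash
mkdir -p pics; cat > h.py <<'E'
from bench import arm
import numpy as np, cv2
from scipy.spatial.transform import Rotation as R
def save(n,im): cv2.imwrite('pics/'+n+'.png',cv2.cvtColor(im,cv2.COLOR_RGB2BGR))
def cal(c):
    k=arm.get_calibration(c); K=np.array([[k['fx'],0,k['cx']],[0,k['fy'],k['cy']],[0,0,1.]])
    return K,np.array([k['k1'],0,0,0,0.]),R.from_rotvec(k['rvec']).as_matrix(),np.array(k['tvec'])
def unproj(C,px,d):
    K,D,M,t=C; px=np.atleast_2d(np.asarray(px,float)); n=cv2.undistortPoints(px.reshape(-1,1,2),K,D).reshape(-1,2)
    d=np.broadcast_to(d,len(n))
    return (np.c_[n*d[:,None],d]-t)@M
def atz(C,px,z):
    K,D,M,t=C; n=cv2.undistortPoints(np.asarray(px,float).reshape(-1,1,2),K,D).reshape(-1,2)
    r=np.c_[n,np.ones(len(n))]@M; o=-t@M
    return o+r*((z-o[2])/r[:,2])[:,None]
def proj(C,P):
    K,D,M,t=C; return cv2.projectPoints(np.atleast_2d(np.asarray(P,float)),cv2.Rodrigues(M)[0],t,K,D)[0].reshape(-1,2)
E
python3 - <<'E'
from h import *
for c in ['scene','top']:
    im,d=arm.grab_frame(c); save(c,im); np.save(c+'.npy',d); C=cal(c)
    print(c,'campos',(-C[3]@C[2]).round(3))
    for q in ['pump','knob','open_bottle','stoppered_bottle','stopper_dish','measuring_jug','gate']:
        for r in arm.find_in(c,q)[:3]:
            u,v=np.round(r['location']).astype(int); print(q,round(r['p'],2),u,v,unproj(C,[u,v],d[v,u]).round(3))
E
```

```text
scene campos [0.896 0.429 1.025]
pump 0.79 280 257 [[ 0.601 -0.017  0.115]]
knob 0.8 287 200 [[ 0.528 -0.065  0.212]]
open_bottle 0.73 226 209 [[ 0.603 -0.21   0.109]]
open_bottle 0.68 390 325 [[0.541 0.258 0.103]]
open_bottle 0.58 351 277 [[0.522 0.126 0.111]]
stoppered_bottle 0.95 159 207 [[ 0.714 -0.335  0.101]]
stoppered_bottle 0.61 223 208 [[ 0.609 -0.212  0.116]]
stopper_dish 0.78 209 180 [[ 0.553 -0.371  0.034]]
stopper_dish 0.31 278 258 [[ 0.605 -0.019  0.114]]
measuring_jug 0.67 420 262 [[ 0.323  0.18  -0.001]]
gate 0.42 224 208 [[ 0.607 -0.212  0.115]]
top campos [0.34  0.053 1.474]
pump 0.69 352 230 [[ 0.559 -0.045  0.121]]
knob 0.65 372 237 [[ 0.525 -0.076  0.243]]
open_bottle 0.82 222 249 [[0.537 0.257 0.007]]
open_bottle 0.58 284 258 [[0.512 0.11  0.016]]
stoppered_bottle 0.92 433 219 [[ 0.582 -0.226  0.115]]
stoppered_bottle 0.88 438 162 [[ 0.715 -0.245  0.106]]
stoppered_bottle 0.75 478 174 [[ 0.688 -0.338  0.095]]
stopper_dish 0.85 494 237 [[ 0.551 -0.385  0.031]]
measuring_jug 0.97 249 320 [[0.369 0.195 0.   ]]
gate 0.86 348 229 [[ 0.562 -0.036  0.117]]
```

View pics/scene.png

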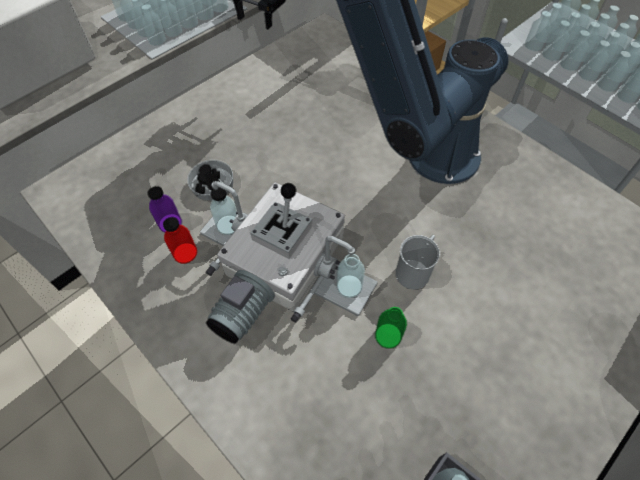

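View pics/top.png

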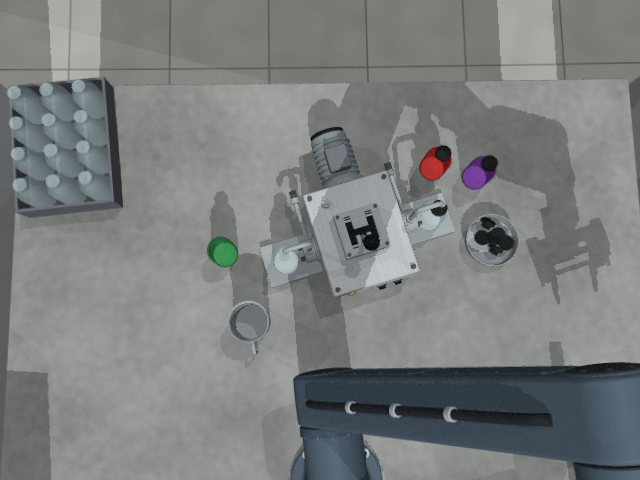

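The scene view shows the pump with its motor far, knob at (288,190), the clear open bottle at (350,277), and the stoppered clear bottle at (223,208). In the top view these are at (372,240), (286,258) and (433,212).

Look-alikes in the top view are the green bottle (222,250), red bottle (436,162), purple bottle (480,172) and the tray bottles (60,150). I choose the clear bottle at (286,258), which is on the pump's left. Next I'll measure the pump's pose and check that bottle in a close crop.

```bash
python3 - <<'E'
from h import *
im=cv2.imread('pics/top.png'); d=np.load('top.npy'); C=cal('top')
v,u=np.mgrid[150:320,240:470]; P=unproj(C,np.c_[u.ravel(),v.ravel()],d[150:320,240:470].ravel())
for lo,hi in [(.105,.125),(.139,.153)]:
    m=(P[:,2]>lo)&(P[:,2]<hi)&(np.hypot(P[:,0]-.56,P[:,1]+.045)<.17)
    Q=P[m]; mask=np.zeros((400,400),np.uint8)
    ij=((Q[:,:2]-[.36,-.245])*1000).astype(int); mask[ij[:,0].clip(0,399),ij[:,1].clip(0,399)]=255
    mask=cv2.morphologyEx(mask,cv2.MORPH_CLOSE,np.ones((9,9))); mask=cv2.morphologyEx(mask,cv2.MORPH_OPEN,np.ones((25,25)))
    c=max(cv2.findContours(mask,0,1)[0],key=cv2.contourArea); (cy,cx),s,a=cv2.minAreaRect(c)
    print(np.median(Q[:,2]).round(4),'c',cx/1000+.36,cy/1000-.245,s,a)
K=P[(P[:,2]>.19)&(np.hypot(P[:,0]-.525,P[:,1]+.076)<.05)]
print('knob pts',len(K),K.mean(0),K[:,2].max()); 
x=[K[:,0].mean(),K[:,1].mean(),.215]
from scipy.optimize import least_squares
r=least_squares(lambda c:np.linalg.norm(K-c,axis=1)-.017,x,loss='soft_l1',f_scale=.002); print('knob',r.x,r.cost)
s=cv2.imread('pics/scene.png')
cv2.imwrite('pics/crop.png',np.hstack([cv2.resize(im[160:300,250:460],None,fx=2.4,fy=2.4,interpolation=2),cv2.resize(s[160:328,320:420],(200,336),interpolation=2)]))
print(arm.state()['eef_rot'])
E
```

```text
0.1151 c 0.568603759765625 -0.06061318969726562 (269.2266845703125, 200.95848083496094) 74.05460357666016
0.146 c 0.5835 -0.05399999999999999 (37.0, 40.0) 90.0
knob pts 219 [ 0.51509117 -0.07383755  0.23870027] 0.24961010360226935
knob [ 0.51705526 -0.07513714  0.22775533] 0.0002454222636019852
[ 9.90088209e-01  1.40446913e-01 -2.94613907e-06  6.02064226e-05]
```

View pics/crop.png

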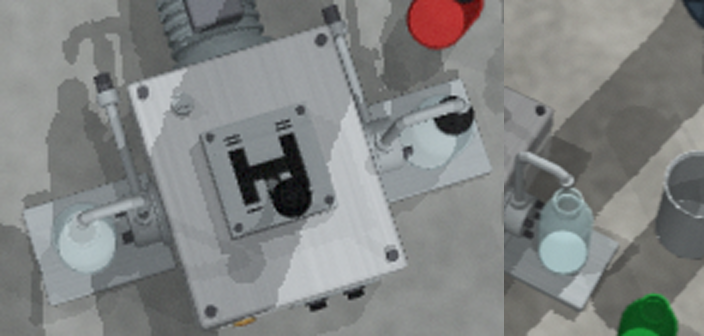

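```bash
python3 - <<'E'
from h import *
C=cal('top'); f=lambda L:np.array(L)/2.4+[250,160]
for L,z in [([(210,137),(301,108),(327,200),(238,228)],.146),([(143,92),(321,40),(391,255),(210,311)],.115)]:
    P=atz(C,f(L),z); e=P[0]-P[3]; e2=P[1]-P[2]; l=P[0]-P[1]; l2=P[3]-P[2]
    print(P.mean(0).round(4),[np.degrees(np.arctan2(w[1],w[0])).round(1) for w in (e,e2)],[np.degrees(np.arctan2(-w[0],w[1])).round(1) for w in(l,l2)],np.linalg.norm(e),np.linalg.norm(l))
g=np.array([.5625,-.054]);yaw=np.radians(16)
R2=np.array([[np.cos(yaw),-np.sin(yaw)],[np.sin(yaw),np.cos(yaw)]])
for k in [(.517,-.0751),(.525,-.076)]: print('knob in pump',(np.array(k)-g)@R2)
E
```

```text
[ 0.5548 -0.0647  0.146 ] [np.float64(15.5), np.float64(13.7)] [np.float64(16.9), np.float64(16.5)] 0.08656860589115234 0.08714181351817411
[ 0.5549 -0.0646  0.115 ] [np.float64(15.7), np.float64(15.8)] [np.float64(15.7), np.float64(16.1)] 0.21248041368998918 0.17390218346701306
knob in pump [-0.04955336 -0.00774112]
knob in pump [-0.04211134 -0.01081136]
```

The crop confirms the bottle on the pump's left (crop 88,240) is clear and open, and the one on the right has a black stopper (crop 452,115), so the target is fast_left. The gate is at (0.555, -0.065) with yaw 15.9°. The tool already lines up with the pump: tool x = far, y = right, z = down.

Emit:
arm_command:
  translation:
    - [28,-27,-20]
    - [28,-27,-20]
    - [28,-27,-20]
    - [28,-27,0]
    - [28,-27,0]
    - [28,-27,0]
    - [28,-27,0]
    - [28,-27,0]
  twist:
    - [0,0,0]
    - [0,0,0]
    - [0,0,0]
    - [0,0,0]
    - [0,0,0]
    - [0,0,0]
    - [0,0,0]
    - [0,0,0]
  jaw: [1,1,1,1,1,1,1,1]

```text
time_s: 1.6
tool_pos: [0.3294, -0.3291, 0.465]
eef_rot: [0.99, 0.14, 0.0, 0.0]
ft_force: [0.3, -0.7, 1.1]
gripper_width: 0.356
```

Emit:
arm_command:
  translation:
    - [28,-27,0]
    - [28,-27,0]
    - [28,-27,0]
    - [28,-28,0]
    - [28,-28,0]
    - [28,-28,0]
    - [28,-28,0]
    - [0,0,0]
  twist:
    - [0,0,0]
    - [0,0,0]
    - [0,0,0]
    - [0,0,0]
    - [0,0,0]
    - [0,0,0]
    - [0,0,0]
    - [0,0,0]
  jaw: [1,1,1,1,1,1,1,1]

```text
time_s: 2.4
tool_pos: [0.4647, -0.0872, 0.465]
eef_rot: [0.99, 0.143, 0.001, -0.001]
ft_force: [0.4, -1.3, -0.2]
gripper_width: 0.002
```

```bash
cat >> h.py <<'E'
g=np.array([.555,-.0647]);yw=np.radians(15.9)
R2=np.array([[np.cos(yw),-np.sin(yw)],[np.sin(yw),np.cos(yw)]])
def knob(cam):
    im,d=arm.grab_frame(cam); C=cal(cam); r=arm.find_in(cam,'knob')
    for q in r[:2]:
        u,v=np.round(q['location']).astype(int); dd=d[v-3:v+4,u-3:u+4]; p=unproj(C,[u,v],np.median(dd[dd>0]))[0]
        o=-C[3]@C[2]; p=p+(p-o)/np.linalg.norm(p-o)*.015
        print(cam,'knob p%.2f'%q['p'],u,v,'pump mm',((p[:2]-g)@R2*1000).round(1),'z',p[2].round(3))
    return im
def tip():
    s=arm.state(); M=R.from_quat(s['eef_rot']).as_matrix(); t=np.array(s['tool_pos'])+M[:,2]*.182
    print('t',s['time_s'],'tip pump mm',((t[:2]-g)@R2*1000).round(1),'z',t[2].round(4),'F',np.round(s['ft_force'],1),'w',s['gripper_width'],'toolx deg',np.degrees(np.arctan2(M[1,0],M[0,0])).round(1))
E
python3 - <<'E'
from h import *
tip(); save('w1',knob('wrist')); save('s1',knob('scene'))
E
```

```text
t 2.4 tip pump mm [-92.7   3.3] z 0.283 F [ 0.4 -1.3 -0.2] w 0.002044506168136886 toolx deg 16.5
wrist knob p0.66 320 167 pump mm [-36.4   1.4] z 0.228
scene knob p0.67 286 201 pump mm [-34.7  -2.6] z 0.192
```

Emit:
arm_command:
  translation:
    - [0,3,20]
    - [0,0,30]
    - [0,0,30]
    - [0,0,0]
  twist:
    - [0,0,0]
    - [0,0,0]
    - [0,0,0]
    - [0,0,0]
  jaw: [1,1,1,1]

```text
time_s: 3.0
tool_pos: [0.4626, -0.0944, 0.3818]
eef_rot: [0.99, 0.139, -0.004, -0.002]
ft_force: [-0.4, 0.1, -0.0]
gripper_width: 0.003
```

```bash
python3 - <<'E'
from h import *
tip(); a=knob('scene'); save('v1',cv2.resize(a[130:330,180:420],None,fx=2.5,fy=2.5,interpolation=2))
E
```

```text
t 3.0 tip pump mm [-98.3  -2.3] z 0.1998 F [-0.4  0.1 -0. ] w 0.0029372649447230123 toolx deg 16.0
scene knob p0.74 285 200 pump mm [-36.1  -6.1] z 0.192
scene knob p0.58 278 260 pump mm [59.5 28.2] z 0.102
```

View pics/v1.png

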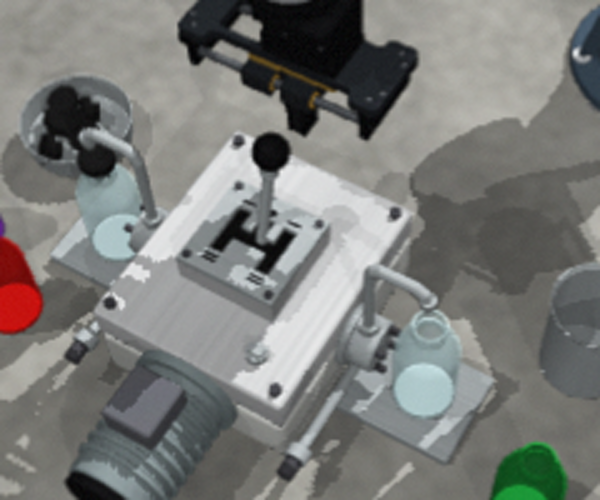

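The crop shows the lever in the park notch with its knob at crop (270,152). The closed fingers are behind it at (300,120), with clear bench between. Now I push far.

Emit:
arm_command:
  translation:
    - [10,-2,0]
    - [10,0,0]
    - [10,0,0]
    - [10,0,0]
    - [8,0,0]
    - [8,0,0]
    - [0,0,0]
  twist:
    - [0,0,0]
    - [0,0,0]
    - [0,0,0]
    - [0,0,0]
    - [0,0,0]
    - [0,0,0]
    - [0,0,0]
  jaw: [1,1,1,1,1,1,1]

```text
time_s: 3.8
tool_pos: [0.5187, -0.0755, 0.3846]
eef_rot: [0.99, 0.141, 0.001, -0.0]
ft_force: [-0.2, 0.6, 0.4]
gripper_width: 0.009
```

```bash
python3 - <<'E'
from h import *
tip(); a=knob('scene');
E
```

```text
t 3.8 tip pump mm [-37.6  -0.5] z 0.2026 F [-0.2  0.6  0.4] w 0.00858247871148594 toolx deg 16.2
scene knob p0.59 281 208 pump mm [-8.4  2. ] z 0.201
```

Emit:
arm_command:
  translation:
    - [7,0,0]
    - [4,0,0]
    - [2,0,0]
    - [0,0,0]
  twist:
    - [0,0,0]
    - [0,0,0]
    - [0,0,0]
    - [0,0,0]
  jaw: [1,1,1,1]

```text
time_s: 4.3
tool_pos: [0.5304, -0.0724, 0.3848]
eef_rot: [0.99, 0.14, 0.0, -0.0]
ft_force: [-1.5, 0.7, 0.7]
gripper_width: 0.005
```

Emit:
arm_command:
  translation:
    - [2,0,0]
    - [0,0,0]
  twist:
    - [0,0,0]
    - [0,0,0]
  jaw: [1,1]

```text
time_s: 4.5
tool_pos: [0.5321, -0.0719, 0.3848]
eef_rot: [0.99, 0.14, 0.0, -0.0]
ft_force: [-2.7, -0.5, 1.8]
gripper_width: 0.003
```

```bash
python3 - <<'E'
from h import *
tip(); a=knob('scene');save('v2',cv2.resize(a[150:270,220:360],None,fx=4,fy=4,interpolation=2))
E
```

```text
t 4.5 tip pump mm [-24.   -0.6] z 0.2028 F [-2.7 -0.5  1.8] w 0.0029514083180690823 toolx deg 16.1
scene knob p0.63 280 212 pump mm [-4.2  1.2] z 0.191
```

View pics/v2.png

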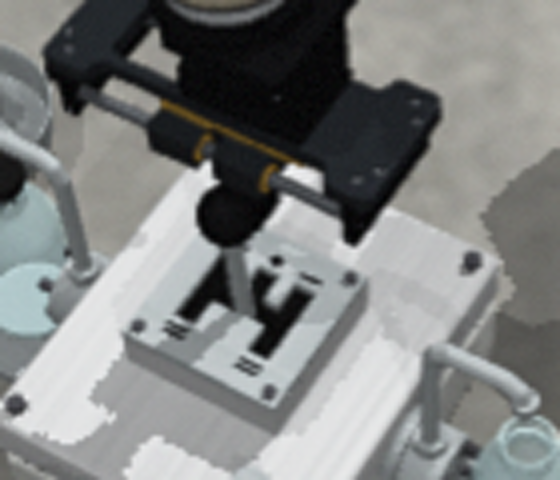

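The crop shows the stem at crop (242,300), in the middle of the cross channel, with the park dot behind it. I push slightly more to feel for the stop.

Emit:
arm_command:
  translation:
    - [2,0,0]
    - [0,0,0]
  twist:
    - [0,0,0]
    - [0,0,0]
  jaw: [1,1]

```text
time_s: 4.8
tool_pos: [0.5338, -0.0713, 0.3848]
eef_rot: [0.99, 0.141, -0.0, -0.0]
ft_force: [-3.7, -0.3, 2.1]
gripper_width: 0.01
```

Emit:
arm_command:
  translation:
    - [2,0,0]
    - [0,0,0]
  twist:
    - [0,0,0]
    - [0,0,0]
  jaw: [1,1]

```text
time_s: 5.0
tool_pos: [0.5351, -0.0709, 0.3848]
eef_rot: [0.99, 0.141, -0.002, 0.0]
ft_force: [-6.3, -1.5, 5.3]
gripper_width: 0.005
```

It has reached the neutral stop. I back off, go over and down on the right side, then push left.

Emit:
arm_command:
  translation:
    - [-25,0,0]
    - [0,0,-40]
    - [0,0,-40]
    - [0,30,0]
    - [25,28,0]
    - [26,0,0]
    - [0,0,40]
    - [0,0,40]
  twist:
    - [0,0,0]
    - [0,0,0]
    - [0,0,0]
    - [0,0,0]
    - [0,0,0]
    - [0,0,0]
    - [0,0,0]
    - [0,0,0]
  jaw: [1,1,1,1,1,1,1,1]

```text
time_s: 5.8
tool_pos: [0.579, -0.1196, 0.3851]
eef_rot: [0.99, 0.14, 0.004, 0.002]
ft_force: [-0.3, 1.1, -0.2]
gripper_width: 0.003
```

```bash
python3 - <<'E'
from h import *
tip(); a=knob('scene')
E
```

```text
t 5.8 tip pump mm [  9.3 -60.1] z 0.2031 F [-0.3  1.1 -0.2] w 0.0033774357321664913 toolx deg 16.1
scene knob p0.78 282 223 pump mm [-6.   1.1] z 0.146
```

Emit:
arm_command:
  translation:
    - [-3,-12,0]
    - [0,-10,0]
    - [0,-10,0]
    - [0,-10,0]
    - [0,-10,0]
    - [0,-10,0]
    - [0,0,0]
  twist:
    - [0,0,0]
    - [0,0,0]
    - [0,0,0]
    - [0,0,0]
    - [0,0,0]
    - [0,0,0]
    - [0,0,0]
  jaw: [1,1,1,1,1,1,1]

```text
time_s: 6.6
tool_pos: [0.5567, -0.0593, 0.3864]
eef_rot: [0.99, 0.141, 0.001, 0.0]
ft_force: [-0.8, 0.1, 0.9]
gripper_width: 0.005
```

```bash
python3 - <<'E'
from h import *
tip(); a=knob('scene');save('v3',cv2.resize(a[150:270,220:360],None,fx=4,fy=4,interpolation=2))
E
```

```text
t 6.6 tip pump mm [3.6 4.5] z 0.2044 F [-0.8  0.1  0.9] w 0.005474036397563935 toolx deg 16.2
scene knob p0.57 284 216 pump mm [14.8 25.8] z 0.217
scene knob p0.23 348 278 pump mm [ 16.9 183.9] z 0.092
```

View pics/v3.png

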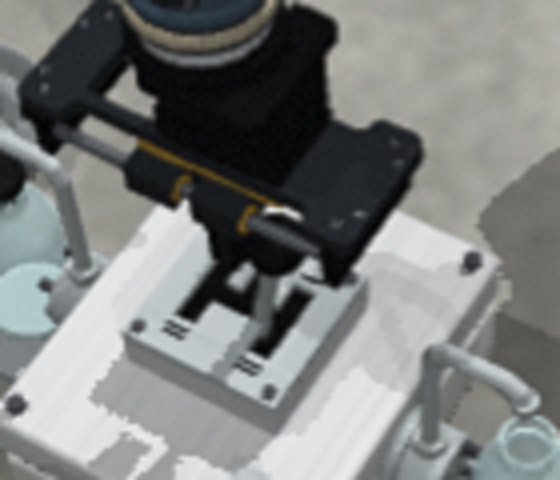

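The stem is now at crop (265,310), moving left along the channel. I continue to the side stop.

Emit:
arm_command:
  translation:
    - [0,-8,4]
    - [0,-7,0]
    - [0,-4,0]
    - [0,0,0]
  twist:
    - [0,0,0]
    - [0,0,0]
    - [0,0,0]
    - [0,0,0]
  jaw: [1,1,1,1]

```text
time_s: 7.1
tool_pos: [0.5511, -0.0414, 0.3803]
eef_rot: [0.99, 0.141, -0.001, -0.001]
ft_force: [-0.1, -0.0, 0.5]
gripper_width: 0.008
```

Emit:
arm_command:
  translation:
    - [0,-3,0]
    - [0,0,0]
  twist:
    - [0,0,0]
    - [0,0,0]
  jaw: [1,1]

```text
time_s: 7.3
tool_pos: [0.5504, -0.0391, 0.3804]
eef_rot: [0.99, 0.141, -0.001, -0.0]
ft_force: [0.4, -1.2, 0.4]
gripper_width: 0.008
```

Emit:
arm_command:
  translation:
    - [0,-2,0]
    - [0,0,0]
  twist:
    - [0,0,0]
    - [0,0,0]
  jaw: [1,1]

```text
time_s: 7.5
tool_pos: [0.55, -0.0374, 0.3806]
eef_rot: [0.99, 0.14, -0.0, -0.0]
ft_force: [0.3, -2.3, -0.1]
gripper_width: 0.003
```

```bash
python3 - <<'E'
from h import *
tip(); a=knob('scene')
E
```

```text
t 7.5 tip pump mm [ 2.6 27.7] z 0.1986 F [ 0.3 -2.3 -0.1] w 0.002873187071423035 toolx deg 16.2
scene knob p0.65 290 224 pump mm [-1.3 26.7] z 0.167
```

Emit:
arm_command:
  translation:
    - [0,-2,0]
    - [0,0,0]
  twist:
    - [0,0,0]
    - [0,0,0]
  jaw: [1,1]

```text
time_s: 7.8
tool_pos: [0.5496, -0.0355, 0.3808]
eef_rot: [0.99, 0.14, 0.0, 0.0]
ft_force: [1.2, -1.1, -0.7]
gripper_width: 0.006
```

Emit:
arm_command:
  translation:
    - [0,-2,0]
    - [0,0,0]
  twist:
    - [0,0,0]
    - [0,0,0]
  jaw: [1,1]

```text
time_s: 8.0
tool_pos: [0.549, -0.0335, 0.3808]
eef_rot: [0.99, 0.14, 0.0, -0.0]
ft_force: [1.0, -2.1, -0.8]
gripper_width: 0.005
```

```bash
python3 - <<'E'
from h import *
tip(); a=knob('scene');save('v4',cv2.resize(a[150:270,220:360],None,fx=4,fy=4,interpolation=2))
E
```

```text
t 8.0 tip pump mm [ 2.8 31.7] z 0.1988 F [ 1.  -2.1 -0.8] w 0.005028176473608972 toolx deg 16.2
scene knob p0.52 295 225 pump mm [ 1.5 42. ] z 0.178
```

View pics/v4.png

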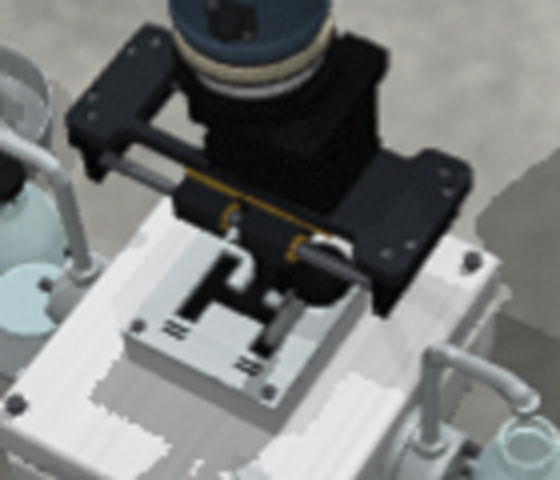

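The stem at crop (283,320) is close to the left leg's line but there is no firm stop yet, so I continue.

Emit:
arm_command:
  translation:
    - [0,-2,0]
    - [0,0,0]
  twist:
    - [0,0,0]
    - [0,0,0]
  jaw: [1,1]

```text
time_s: 8.3
tool_pos: [0.5486, -0.0319, 0.3808]
eef_rot: [0.99, 0.141, 0.0, 0.001]
ft_force: [1.7, -4.8, -2.4]
gripper_width: 0.001
```

Emit:
arm_command:
  translation:
    - [0,-2,0]
    - [0,0,0]
  twist:
    - [0,0,0]
    - [0,0,0]
  jaw: [1,1]

```text
time_s: 8.5
tool_pos: [0.5483, -0.0308, 0.3807]
eef_rot: [0.99, 0.141, 0.0, 0.002]
ft_force: [2.0, -6.9, -2.9]
gripper_width: 0.006
```

```bash
python3 - <<'E'
from h import *
tip(); C=cal('scene')
P=atz(C,[[301.2,217.5]],.222); print('v4 knob',(P[:,:2]-g)@R2*1000)
E
```

```text
t 8.5 tip pump mm [ 3.  33.9] z 0.1987 F [ 2.  -6.9 -2.9] w 0.00637598071197159 toolx deg 16.2
v4 knob [[ 3.38998279 61.01673178]]
```

The side stop is reached, with the force rising and the knob about 60 mm left. Now I go around to the near side of the knob.

Emit:
arm_command:
  translation:
    - [0,16,0]
    - [0,0,-40]
    - [0,0,-40]
    - [-30,0,0]
    - [-25,-20,0]
    - [0,-20,0]
    - [0,0,40]
    - [0,0,42]
  twist:
    - [0,0,0]
    - [0,0,0]
    - [0,0,0]
    - [0,0,0]
    - [0,0,0]
    - [0,0,0]
    - [0,0,0]
    - [0,0,0]
  jaw: [1,1,1,1,1,1,1,1]

```text
time_s: 9.3
tool_pos: [0.4886, -0.0217, 0.3798]
eef_rot: [0.99, 0.14, 0.003, 0.0]
ft_force: [1.1, -0.5, -0.4]
gripper_width: 0.001
```

```bash
python3 - <<'E'
from h import *
tip(); a=knob('scene');save('v5',cv2.resize(a[150:270,220:360],None,fx=4,fy=4,interpolation=2))
E
```

```text
t 9.3 tip pump mm [-51.1  59.3] z 0.1978 F [ 1.1 -0.5 -0.4] w 0.0007522989961544505 toolx deg 16.2
scene knob p0.66 297 220 pump mm [11.2 55.5] z 0.219
```

View pics/v5.png

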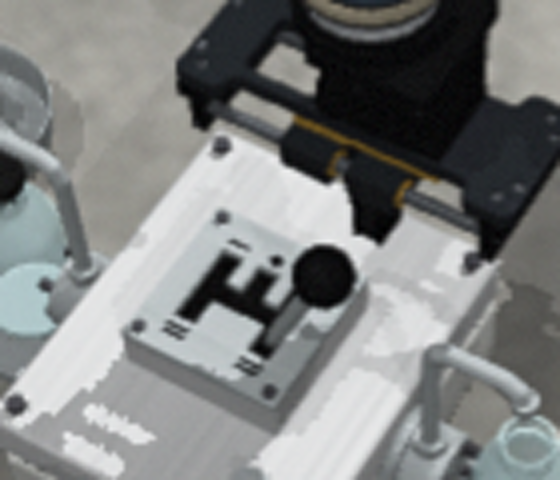

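The knob is at crop (323,275) with the stem in the left leg's line, and the fingers are behind it at (372,215). Now I push far.

Emit:
arm_command:
  translation:
    - [12,0,0]
    - [12,0,0]
    - [10,0,0]
    - [10,0,0]
    - [8,0,1]
    - [8,0,1]
    - [0,0,0]
  twist:
    - [0,0,0]
    - [0,0,0]
    - [0,0,0]
    - [0,0,0]
    - [0,0,0]
    - [0,0,0]
    - [0,0,0]
  jaw: [1,1,1,1,1,1,1]

```text
time_s: 10.1
tool_pos: [0.5477, -0.0052, 0.3782]
eef_rot: [0.99, 0.141, 0.002, 0.001]
ft_force: [-0.0, -0.6, -0.5]
gripper_width: 0.006
```

Emit:
arm_command:
  translation:
    - [3,0,0]
    - [0,0,0]
  twist:
    - [0,0,0]
    - [0,0,0]
  jaw: [1,1]

```text
time_s: 10.3
tool_pos: [0.5495, -0.0046, 0.3775]
eef_rot: [0.99, 0.141, 0.001, 0.0]
ft_force: [-2.2, -1.3, -0.0]
gripper_width: 0.002
```

Emit:
arm_command:
  translation:
    - [3,0,0]
    - [0,0,0]
  twist:
    - [0,0,0]
    - [0,0,0]
  jaw: [1,1]

```text
time_s: 10.5
tool_pos: [0.5521, -0.0038, 0.377]
eef_rot: [0.99, 0.14, 0.0, 0.0]
ft_force: [-1.8, -2.6, 2.0]
gripper_width: 0.006
```

Emit:
arm_command:
  translation:
    - [2,0,0]
    - [0,0,0]
  twist:
    - [0,0,0]
    - [0,0,0]
  jaw: [1,1]

```text
time_s: 10.7
tool_pos: [0.5538, -0.0034, 0.3767]
eef_rot: [0.99, 0.14, -0.0, 0.0]
ft_force: [-2.7, -4.5, 2.6]
gripper_width: 0.005
```

```bash
python3 - <<'E'
from h import *
tip(); a=knob('scene')
E
```

```text
t 10.7 tip pump mm [15.5 59.3] z 0.1947 F [-2.7 -4.5  2.6] w 0.00524015939116317 toolx deg 16.1
scene knob p0.70 290 232 pump mm [42.7 58. ] z 0.217
```

Emit:
arm_command:
  translation:
    - [2,0,0]
    - [0,0,0]
  twist:
    - [0,0,0]
    - [0,0,0]
  jaw: [1,1]

```text
time_s: 11.0
tool_pos: [0.5551, -0.003, 0.3765]
eef_rot: [0.99, 0.141, -0.002, 0.0]
ft_force: [-4.9, -4.9, 2.1]
gripper_width: 0.008
```

Emit:
arm_command:
  translation:
    - [2,0,0]
    - [0,0,0]
  twist:
    - [0,0,0]
    - [0,0,0]
  jaw: [1,1]

```text
time_s: 11.2
tool_pos: [0.5562, -0.0026, 0.3764]
eef_rot: [0.99, 0.141, -0.003, 0.001]
ft_force: [-6.8, -7.0, 4.0]
gripper_width: 0.007
```

Emit:
arm_command:
  translation:
    - [2,0,0]
    - [0,0,0]
  twist:
    - [0,0,0]
    - [0,0,0]
  jaw: [1,1]

```text
time_s: 11.4
tool_pos: [0.5573, -0.0023, 0.3763]
eef_rot: [0.99, 0.141, -0.005, 0.001]
ft_force: [-9.4, -8.2, 6.2]
gripper_width: 0.008
```

Emit:
arm_command:
  translation:
    - [3,0,0]
    - [0,0,0]
    - [0,0,0]
  twist:
    - [0,0,0]
    - [0,0,0]
    - [0,0,0]
  jaw: [1,1,1]

```text
time_s: 11.7
tool_pos: [0.5588, -0.0018, 0.3761]
eef_rot: [0.99, 0.141, -0.007, 0.001]
ft_force: [-14.6, -9.4, 8.1]
gripper_width: 0.003
```

Emit:
arm_command:
  translation:
    - [-35,0,0]
    - [0,0,-30]
    - [0,0,-40]
    - [-40,0,-20]
    - [-40,0,0]
    - [0,0,0]
  twist:
    - [0,0,0]
    - [0,0,0]
    - [0,0,0]
    - [0,0,0]
    - [0,0,0]
    - [0,0,0]
  jaw: [1,1,1,1,1,1]

```text
time_s: 12.3
tool_pos: [0.4482, -0.0318, 0.4669]
eef_rot: [0.99, 0.14, -0.001, -0.001]
ft_force: [0.4, -0.3, -1.0]
gripper_width: 0.004
```

```bash
python3 - <<'E'
from h import *
tip(); a=knob('scene'); save('v6',cv2.resize(a[130:330,140:440],None,fx=2.6,fy=2.6,interpolation=2))
C=cal('scene')
for x,y,z in [(44,57,.215),(0,0,.146),(18,24,.146)]:
    w=R2@[x/1e3,y/1e3]+g; print((x,y),(proj(C,[*w,z])-[140,130])*2.6)
E
```

```text
t 12.3 tip pump mm [-93.9  61.4] z 0.2849 F [ 0.4 -0.3 -1. ] w 0.004297947581212728 toolx deg 16.1
scene knob p0.79 291 234 pump mm [44.6 61.5] z 0.215
(44, 57) [[388.19552371 267.51162707]]
(0, 0) [[364.35611721 246.22692651]]
(18, 24) [[376.73247234 273.18934856]]
```

View pics/v6.png

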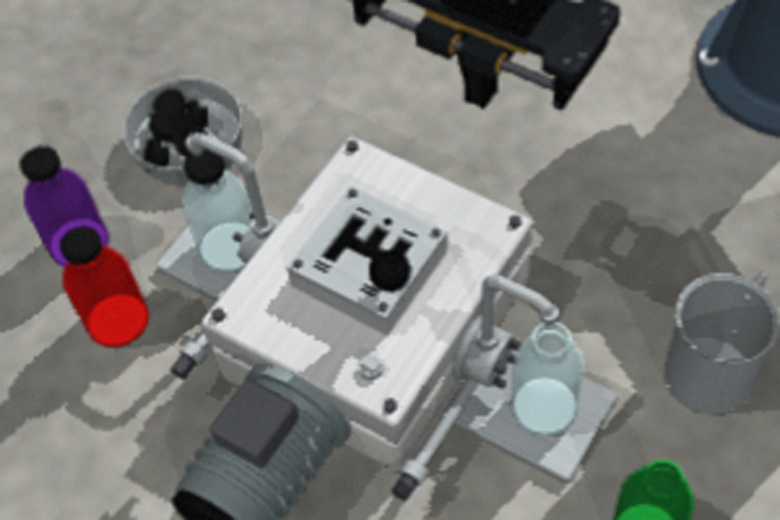

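The knob is at crop (390,269). The predicted position for home in fast_left is (388,268), so it agrees to about 1 mm. The bottles, dish and jug are where they were and the arm is clear, so I hand in.

```bash
python3 -c "
from bench import arm
print(arm.job_done())"
```

```text
the job is handed in; nothing more can be done
None
```

The selector lever is home in the left fast slot, on the open bottle's side, and the job is handed in at about 12 s. I used closed fingers and only pushes: far out of the park notch to the neutral stop, left to the side stop, then far to the end of the leg. The lever was never pushed to the stoppered bottle's side, and the knob was never gripped.

**Checks that agree:**
- **Position:** the last knob estimate was 44.6 mm far, 61.5 mm left and 215 mm high, against about 44, 57 and 215 expected. In the last picture the knob sits within about 1 mm of where it should be when home.
- **End stop:** the push force rose steadily to about 19 N against the stop, then fell to about zero once the arm backed off.
- **Surroundings:** in the last picture the bottles, dish and jug look unmoved, and the arm is clear of everything.

**What disagreed:**
- **Sideways reading:** the last knob estimate is about 4 mm further left than nominal, though close to the 60 mm the lever can reach at the stop.
- **Mid-push readings:** while the gripper partly hid the knob, some network estimates were off by 20 to 30 mm. For those steps I went by the force and the pictures instead.

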